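Close the lens light tester and start it

TASK

A lens lies ready in the open drawer of the white lens tester on the optician's bench. With the fingertips only, push the lens drawer fully home and push the shutter on the top fully shut by its yellow tab (either may come first), and only when both are closed press the green start button all the way down and let it go. Do not press the red button, do not pick anything up, leave the lens in the drawer, and leave everything else on the bench and on the tester where it is.

Things in the scene. Friction and masses are not known exactly. Their poses are not given: they have to be found in the camera images.
- tester: White lens tester box fixed to the bench, 200 (x) by 280 (y) by 100 mm high. Origin: centre of its underside, on the bench. Its -x side is the front, with the lens drawer; it may be turned a little. On its flat top (100 mm up) are the shutter towards +y and two push buttons towards -y on a black panel.
- lens_drawer (a joint): How far the lens drawer is pulled out of the tester's front, m: 0 is fully home, 0.075 fully out. It slides along the tester's x axis; pushing it towards +x closes it. It slides stiffly (about 1.5 N) against a hard stop at 0 and stays where it is left.
- drawer_push (a point): Middle of the front face of the blue ledge on the drawer's grey front panel; moves with the drawer. The ledge is 100 mm wide (y), 17 mm high and sticks out 20 mm from the panel; this point is 75.5 mm above the bench, the ledge's top at 84 mm. With the drawer home it is 30 mm in front of the tester's front face. Axes as the tester's.
- shutter (a joint): How far the dark steel shutter plate on the tester's top is open, m: 0 is fully shut over the window, 0.065 fully open. It slides along the tester's y axis; pushing it towards the tester's -y shuts it. It slides stiffly (about 1.5 N) against a hard stop at 0 and stays where it is left.
- shutter_push (a point): Middle of the +y face of the yellow tab on the shutter; moves with the shutter. The tab stands on the plate, 40 mm long (x), 10 mm thick (y) and 22 mm high, from 105 to 127 mm above the bench; this point is 118 mm above the bench. Push here towards the tester's -y. Axes as the tester's.
- start_button (a joint): How far the green start button is pressed, m: 0 is up, 0.006 is all the way down (5 N). It springs back up.
- start_button_top (a point): Centre of the top face of the green start button, a cap 26 mm across in a round grey housing 42 mm across and 12 mm high on the tester's top; the face is 122 mm above the bench and is pressed straight down. It may be the inner or the outer one of the two buttons, which are 55 mm apart along the tester's y axis.
- stop_button (a joint): How far the red button is pressed, m; same size as the green one. Not to be pressed.
- stop_button_top (a point): Centre of the top face of the red button, 122 mm above the bench.
- lens: Loose amber lens, 65 mm across and 9.5 mm thick, lying in the drawer's tray. Origin: centre of its underside. It stays in the drawer.
- screw_tin: Small loose aluminium tin, 42 mm across, 24 mm high, standing at the back of the tester's top. Origin: centre of its underside. Leave alone.
- spectacles: Loose pair of black spectacles, 140 by 130 by 44 mm, standing on the bench, temples to its +x. Origin: bench level between the rims. Leave alone.
- pliers: Loose steel pliers lying on the bench, 150 mm long along x, 12 mm high. Origin: near the middle, at bench level. Leave alone.
- screwdriver: Loose screwdriver lying on the bench, 150 mm long along x, handle to its -x end. Leave alone.
- amber_bottle: Loose amber bottle, 44 mm across, 85 mm high. Origin: centre of its underside. Leave alone.
- dropper: Loose white dropper bottle with blue cap, 32 mm across, 75 mm high. Origin: centre of its underside. Leave alone.
Things that resemble listed ones, but are neither listed nor needed, are in the scene too. Of the things like the lens, leave any that is black or purple; of the rest the larger one is meant.

How it is judged:
On the way, in this order (a step that is already met when the one before it is completed fails the run):
1. the lens drawer and the shutter are both fully closed (within 3 mm) (value of joint each of lens_drawer, shutter below 0.003 m), for 0.2 s.
2. the green start button is pressed down (at least 4 mm of its 6 mm) (value of joint start_button above 0.004 m), for 0.05 s.
At the end, for the whole second after the job is handed in: Drawer and shutter within 3 mm of fully closed, green button released, red button up, the lens at rest lying in the drawer, and each of the other loose things within 20 mm of where it started (all of step 1 and value of joint each of start_button, stop_button below 0.001 m and x of lens in the frame of tester between -0.1 and 0.03 m and y of lens in the frame of tester between -0.03 and 0.07 m and height (world z) of lens below 0.025 m and linear speed of lens below 0.02 m/s and distance of each of screw_tin, spectacles, pliers, screwdriver, amber_bottle, dropper from where it was at the start of the episode below 0.02 m); the robot touches nothing.
It fails at once if the green button is pressed (over 2 mm) while the drawer or the shutter is still open by more than 4 mm (value of joint start_button above 0.002 m and value of joint any of lens_drawer, shutter above 0.004 m).
It fails at once if the red button is pressed by more than 2 mm (value of joint stop_button above 0.002 m).
It fails at once if the lens is lifted off the drawer's floor (its underside 30 mm or more above the bench; it starts at 15 mm) (height (world z) of lens above 0.03 m).
It fails at once if another loose thing is moved by more than 20 mm or lifted (distance of any of screw_tin, spectacles, pliers, screwdriver, amber_bottle, dropper from where it was at the start of the episode above 0.02 m).
It also fails if it takes over 53 s, if anything falls off the work surface, if the arm or the gripper's body presses on something with over 40 N, if the wrist force passes 120 N, or if a joint passes its speed limit or range.

ROBOT

A 7-joint arm with a two-finger parallel gripper is mounted at the origin on the work surface. World frame = base frame: x ahead of the robot, y to its left, z up, the work surface at z = 0. Lengths are in m, angles in rad, forces in N, time in s.
With the tool pointing down it reaches from about 0.425 to 0.875 m from the base axis. Payload 4.7 kg.
Tool frame: the origin (TCP) lies between the finger pads; the fingertips stand 14 mm ahead of it and the grasp point (between the pads) lies 5 mm behind it; z points along the fingers, y is the line along which they close (so a half turn about z gives the same grasp; the last joint's range is limited). The gripper opens to 87 mm and grips with 3 to 60 N. Pads are 19 mm wide; open, the fingers measure 117 mm over their backs; the gripper's body (75 mm by 190 mm) begins 51 mm behind the grasp point.
Start: joints at [1.144, 0.321, -0.07, 1.45, 0.023, 1.371, -0.057], TCP at [0.277, -0.588, 0.199] pointing down, gripper open.
Joint ranges: [-2.86, 2.86], [-0.3, 2.09], [-1.38, 1.24], [0.06, 2.45], [-1.56, 4.7], [0.09, 2.05], [-2.69, 2.69]. Speed limits (rad/s): [2.57, 2.57, 3.14, 3.14, 3.14, 3.14, 3.14].

INTERFACE

Orientations are given as a rotation vector (axis times angle).
In Python, from bench import get_state, get_image, camera_params, close_job gives the robot as it stands. The module is installed in compiled form; this text tells all that it offers.
- The arm moves only by the tool arm_command, never from a script. Its argument "motion" is a list of rows, each a list of 5 numbers: the finger opening in mm, from 0 to 87, then the shift along the tool's x, y, z in mm, then the turn about the tool's z in degrees. In form: [[gripper, x, y, z, spin], ...]. A call has 1 to 5 rows; each row is the pose to reach, as a shift and turn from the pose commanded when the call began, along the tool's axes at that moment; what a row does not reach only later rows make up. A row lasts 1/12 s, in which the tool goes at most 41.7 mm and 7.16 degrees, less where a joint would pass 70% of its speed; a pose out of reach is approached as far as the arm can. A call with a gripper value outside its range is refused whole. The fingers move at their own pace and stop on an object; "newtons" is the grip in N (left out, the last holds). Time passes only in rows, so rows that repeat a pose let the fingers close. It gives the time, the measured TCP pose, the force, the opening and the grip force at its end, in the units of the state.
- get_state(): the state, without advancing time (a new reading comes with each control period).
- get_image(name): name is "scene" or "top" or "wrist"; returns (picture, depth): 420x560x3 uint8, red, green, blue; 420x560 float32, m along the optical axis (not along the pixel's ray), 0 where there is no reading.
- camera_params(name): a dict with "intrinsics" (3x3 intrinsics, pixels), "extrinsics" (4x4, takes a point from camera to world coordinates). Camera axes: x right, y down, z forward; pixel columns grow to the right and rows downward; lengths in m; the calibration is good to about 2 mm. A picture is of the moment at which its call begins: read the wrist's pose just before it. camera_params takes no time and is no camera call; for the wrist camera it gives the pose at the moment of the call.
- close_job(): hands the job in; it is judged then, once.
The state is a dict: "time": time; "joint_positions": joint angles; "qd": joint speeds; "joint_torque": joint torques, N m; "position": TCP position; "tool_rot": TCP orientation; "ft_force": force on the tool from outside, world axes, zero at the start; "torque": the same for the moment, N m; "grip_width": opening from 0.0 (shut) to 1.0 (fully open); "grip_force": force on a finger pad.
Only numpy, scipy, OpenCV 4.12 (cv2) and the standard library are available. Lean on these libraries where they do the work, as an engineer would, in place of code of your own. Each camera call takes 0.05 s, during which the arm holds its last target. There are 200 camera calls.

## Working session

There is one attempt and no reset: what is moved stays moved. The work goes in short steps, Python scripts to look and compute and a tool call to move; the robot and the scene stay as the last step left them, time stands still between calls to the robot, and variables do not carry over. Pictures are saved under pics/ and viewed, at most 10 in all, crops included, and the job is handed in when it is done.

Besides the shell and the picture viewer there is one more tool, called by a JSON object that holds its "op" and its "data", one argument or row to a line. arm_command: Moves the arm, as the interface text tells. Its arguments: {"type":"object","properties":{"motion":{"type":"array"},"newtons":{"type":"number"}},"required":["motion"]}

```bash
mkdir -p pics; cat > h.py <<'E'
import numpy as np,cv2
from bench import *
def snap(n,f):
    K=camera_params(n);im,d=get_image(n)
    cv2.imwrite(f'pics/{f}.png',im[:,:,::-1]);np.savez(f'{f}.npz',im=im,d=d,K=K['intrinsics'],E=K['extrinsics']);return im,d,K
def ray(f,u,v,z):
    q=np.load(f+'.npz');r=q['E'][:3,:3]@np.linalg.solve(q['K'],[u,v,1.]);o=q['E'][:3,3];return o+r*(z-o[2])/r[2]
def pts(f):
    q=np.load(f+'.npz');d=q['d'];v,u=np.indices(d.shape)
    p=np.stack([u*d,v*d,d],-1)@np.linalg.inv(q['K']).T
    return p@q['E'][:3,:3].T+q['E'][:3,3]
E
python3 - <<'E'
from h import *
s=get_state();print(s['time'],s['position'],s['tool_rot'])
snap('top','t0');snap('scene','s0')
a=cv2.imread('pics/t0.png')
print(camera_params('top'))
E
```

```text
0.0 [ 0.27701357 -0.58735587  0.1974379 ] [-3.06374983e+00 -6.86494197e-01  8.36263962e-04]
{'intrinsics': array([[454.86678596,   0.        , 291.27120959],
       [  0.        , 454.86678596, 209.32166386],
       [  0.        ,   0.        ,   1.        ]]), 'extrinsics': array([[ 0.01690768, -0.99588788,  0.08900262,  0.44555524],
       [-0.99957503, -0.01472172,  0.0251601 , -0.01042891],
       [-0.02374636, -0.08939019, -0.99571356,  1.18099205],
       [ 0.        ,  0.        ,  0.        ,  1.        ]])}
```

View pics/t0.png

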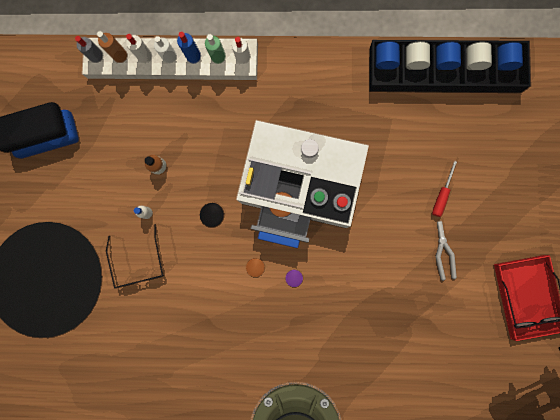

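View pics/s0.png

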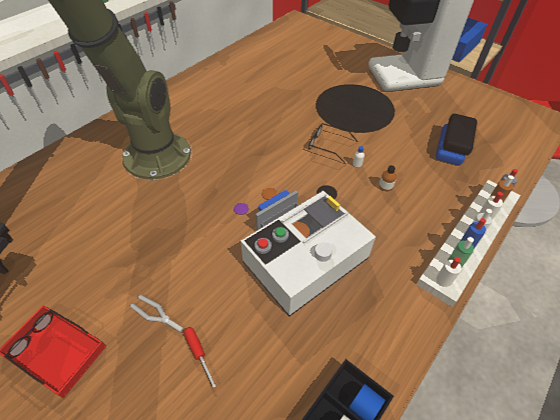

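The top view shows the tester at about (303,175), the green button at (319,197), red at (342,202), the yellow tab at (249,176) and the blue ledge at (279,239). The scene view agrees: the tin is on top at the back, and green is the inner button.

```bash
cat >> h.py <<'E'
def mask(im,lo,hi,box):
    h=cv2.cvtColor(im,cv2.COLOR_RGB2HSV);m=cv2.inRange(h,lo,hi);o=np.zeros_like(m);a,b,c,d=box;o[b:d,a:c]=m[b:d,a:c];return o
def blob(m):
    n,l,st,c=cv2.connectedComponentsWithStats(m);i=1+st[1:,4].argmax();return c[i],st[i,4],(l==i)
E
python3 - <<'E'
from h import *
im=np.load('t0.npz')['im'];P=pts('t0')
def go(n,lo,hi,box,z):
    c,a,l=blob(mask(im,lo,hi,box));p=ray('t0',*c,z);print(n,c.round(1),a,p.round(4));return p,l
g,_=go('green',(45,80,40),(85,255,255),(300,180,335,215),.122)
r,_=go('red',(0,120,60),(8,255,255),(328,185,360,220),.122)
t,_=go('tab',(22,120,80),(35,255,255),(235,160,265,195),.127)
b,l=go('ledge',(100,120,50),(125,255,255),(245,220,320,255),.084)
print('yaw btn',np.degrees(np.arctan2(*(g-r)[:2][::1])), np.linalg.norm(g-r))
top=(abs(P[...,2]-.1)<.006);top[:110]=0;top[240:]=0;top[:,:225]=0;top[:,380:]=0
q=P[top][:,:2].astype(np.float32);R=cv2.minAreaRect(q);print(R)
bp=cv2.boxPoints(R);print(bp)
print('ledge rect',cv2.minAreaRect(P[l][:,:2].astype(np.float32)),P[l][:,2].mean())
d=R
yaw=-np.arctan2((g-r)[0],(g-r)[1]);c,s=np.cos(yaw),np.sin(yaw)
o=np.array(R[0])
for n,p in zip('grtb',(g,r,t,b)):
    e=p[:2]-o;print(n,(c*e[0]+s*e[1]).round(4),(-s*e[0]+c*e[1]).round(4))
E
```

```text
green [318.9 196.2] 94 [ 0.572  -0.0477  0.122 ]
red [341.8 201.5] 92 [ 0.5602 -0.1013  0.122 ]
tab [249.2 176. ] 72 [0.6168 0.1164 0.127 ]
ledge [278.1 239.1] 329 [0.4712 0.0479 0.084 ]
yaw btn 12.391093897528563 0.05488789683862277
((0.6323285698890686, -0.00815032422542572), (0.2804124355316162, 0.20096462965011597), 77.70330810546875)
[[ 0.5042913  -0.1237398 ]
 [ 0.7006453  -0.16654003]
 [ 0.76036584  0.10743915]
 [ 0.5640118   0.15023938]]
ledge rect ((0.4694232940673828, 0.04154529795050621), (0.1123431846499443, 0.021518144756555557), 76.17710876464844) 0.0935670710627432
g -0.0504 -0.0516
r -0.0504 -0.1065
t -0.0419 0.1183
b -0.1694 0.0201
```

{"op": "arm_command", "data": {
  "motion": [
    [0, 30, -25, -5, 7],
    [0, 62, -51, -10, 14],
    [0, 94, -77, -20, 21],
    [0, 126, -104, -30, 28],
    [0, 158, -130, -30, 35]
  ],
  "newtons": 20
}}

```text
time: 0.52
position: [0.3642, -0.4049, 0.23]
tool_rot: [3.129, -0.268, 0.003]
ft_force: [0.6, -0.4, -0.1]
grip_width: 0.706
grip_force: 0.0
```

```bash
cat >> h.py <<'E'
from scipy.spatial.transform import Rotation as Ro
O=np.array([.6323,-.0082]);YAW=np.radians(-12.35)
def T(x,y):
    c,s=np.cos(YAW),np.sin(YAW);return O+[c*x-s*y,s*x+c*y]
def tf(p):
    c,s=np.cos(YAW),np.sin(YAW);e=np.array(p)[:2]-O;return np.array([c*e[0]+s*e[1],-s*e[0]+c*e[1]])
def to(x,y,z):
    s=get_state();R=Ro.from_rotvec(s['tool_rot']).as_matrix();d=R.T@(np.r_[T(x,y),z]-s['position'])
    X=R[:2,0];print('t',s['time'],'tester xy',tf(s['position']).round(4),'z',s['position'][2].round(4),'F',s['ft_force'].round(1),'move mm',(d*1e3).round(1),'spin',np.degrees(np.arctan2(X[1],X[0])-YAW).round(2))
E
python3 -c "
from h import *
to(-.042,.155,.2)"
```

```text
t 0.5167 tester xy [-0.177  -0.4449] z 0.23 F [ 0.6 -0.4 -0.1] move mm [ 161.7 -593.3   29.5] spin 2.57
```

{"op": "arm_command", "data": {
  "motion": [
    [0, 10, -40, 0, 1],
    [0, 20, -80, 0, 2],
    [0, 30, -120, 0, 2],
    [0, 40, -160, 0, 2],
    [0, 50, -200, 0, 2]
  ]
}}

```text
time: 0.93
position: [0.4454, -0.2152, 0.2283]
tool_rot: [3.126, -0.313, -0.0]
ft_force: [1.8, -0.4, -0.1]
grip_width: 0.323
grip_force: 0.0
```

{"op": "arm_command", "data": {
  "motion": [
    [0, 10, -40, 0, 0],
    [0, 20, -80, 0, 0],
    [0, 30, -120, 0, 0],
    [0, 40, -160, 0, 0],
    [0, 50, -200, 0, 0]
  ]
}}

```text
time: 1.35
position: [0.5341, -0.0293, 0.2284]
tool_rot: [3.126, -0.313, 0.0]
ft_force: [1.0, -0.8, 0.1]
grip_width: 0.02
grip_force: 0.0
```

```bash
python3 -c "
from h import *
to(-.042,.155,.2)"
```

```text
t 1.35 tester xy [-0.0914 -0.0416] z 0.2284 F [ 1.  -0.8  0.1] move mm [  52.5 -195.8   28.3] spin 0.91
```

{"op": "arm_command", "data": {
  "motion": [
    [0, 10, -40, 0, 1],
    [0, 20, -80, 0, 1],
    [0, 30, -120, 0, 1],
    [0, 42, -160, 0, 1],
    [0, 42, -160, 0, 1]
  ]
}}

```text
time: 1.77
position: [0.607, 0.1281, 0.227]
tool_rot: [-3.118, 0.321, 0.004]
ft_force: [-1.2, 1.4, -0.1]
grip_width: 0.003
grip_force: 0.0
```

```bash
python3 - <<'E'
from h import *
to(-.042,.155,.2)
im,d,K=snap('wrist','w1'); snap('top','t1')
E
```

```text
t 1.7667 tester xy [-0.0539  0.1277] z 0.227 F [-1.2  1.4 -0.1] move mm [ 12.3 -27.   27.1] spin 0.59
```

View pics/w1.png

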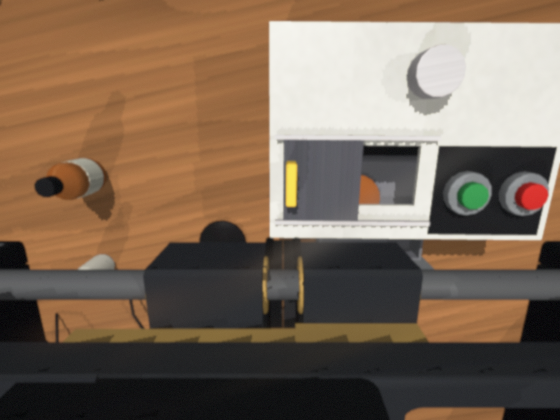

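The wrist view shows the yellow tab at (291,185), the shutter plate to its right, green at (473,195), red at (530,196) and the tin at (440,70). I'll let the arm settle, then measure from here.

{"op": "arm_command", "data": {
  "motion": [
    [0, 10, -25, 0, 0],
    [0, 10, -25, 0, 0],
    [0, 10, -25, 0, 0],
    [0, 10, -25, 0, 0]
  ]
}}

```text
time: 2.2
position: [0.6217, 0.1376, 0.2284]
tool_rot: [3.121, -0.343, -0.0]
ft_force: [0.9, -0.3, -0.5]
grip_width: 0.004
grip_force: 0.0
```

```bash
python3 - <<'E'
from h import *
to(-.042,.153,.124)
im,d,K=snap('wrist','w2')
B=(150,100,560,240)
for n,lo,hi,z in [('g',(45,80,40),(85,255,255),.122),('r',(0,150,80),(6,255,255),.122),('tab',(22,120,80),(35,255,255),.127)]:
    c,a,l=blob(mask(im,lo,hi,B));print(n,c.round(1),a,tf(ray('w2',*c,z)).round(4))
    if n=='tab': print([tf(ray('w2',u,v,.127)).round(4) for u,v in cv2.boxPoints(cv2.minAreaRect(np.argwhere(l)[:,::-1].astype(np.float32)))])
E
```

```text
t 2.2 tester xy [-0.0416  0.1402] z 0.2284 F [ 0.9 -0.3 -0.5] move mm [ -0.5 -13.  104.4] spin -0.19
g [481.2 204.9] 641 [-0.0477 -0.0466]
r [538.3 204.6] 634 [-0.0476 -0.1002]
tab [302.7 196.5] 524 [-0.0377  0.1215]
[array([-0.0169,  0.1269]), array([-0.017 ,  0.1161]), array([-0.0593,  0.1154]), array([-0.0593,  0.1266])]
```

{"op": "arm_command", "data": {
  "motion": [
    [0, 3, -17, 0, 0],
    [0, 3, -17, 35, 0],
    [0, 3, -17, 75, 0],
    [0, 3, -17, 104, 0],
    [0, 3, -17, 104, 0]
  ]
}}

```text
time: 2.67
position: [0.624, 0.1519, 0.1177]
tool_rot: [3.118, -0.342, -0.017]
ft_force: [-0.9, -1.4, -1.6]
grip_width: 0.001
grip_force: 0.0
```

{"op": "arm_command", "data": {
  "motion": [
    [0, 0, 0, 0, 0],
    [0, 0, 8, 0, 0],
    [0, 0, 16, 0, 0],
    [0, 0, 24, 0, 0],
    [0, 0, 32, 0, 0]
  ]
}}

```text
time: 3.08
position: [0.6225, 0.123, 0.1264]
tool_rot: [3.123, -0.342, 0.005]
ft_force: [0.4, -0.1, 0.0]
grip_width: 0.006
grip_force: 0.0
```

```bash
python3 - <<'E'
from h import *
to(-.042,.08,.124)
E
```

```text
t 3.0833 tester xy [-0.0376  0.1261] z 0.1264 F [ 0.4 -0.1  0. ] move mm [-4.3 46.1  2.4] spin -0.14
```

{"op": "arm_command", "data": {
  "motion": [
    [0, 0, 8, 1, 0],
    [0, 0, 14, 2, 0],
    [0, 0, 20, 2, 0],
    [0, 0, 26, 2, 0],
    [0, 0, 32, 2, 0]
  ]
}}

```text
time: 3.5
position: [0.6146, 0.0926, 0.1225]
tool_rot: [-3.123, 0.34, 0.0]
ft_force: [-0.6, 0.3, 0.7]
grip_width: 0.008
grip_force: 0.0
```

```bash
python3 - <<'E'
from h import *
to(-.042,.08,.124)
im,d,K=snap('wrist','w3')
E
```

```text
t 3.5 tester xy [-0.0389  0.0947] z 0.1225 F [-0.6  0.3  0.7] move mm [-3.1 14.7 -1.5] spin -0.07
```

View pics/w3.png

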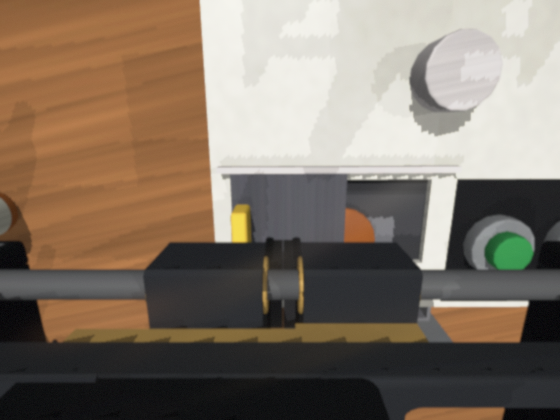

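```bash
python3 - <<'E'
from h import *
q=np.load('w3.npz');E=q['E'];K=q['K'];s=get_state()
def pr(p):
    c=np.linalg.inv(E)@np.r_[p,1];u=K@c[:3];return (u[:2]/u[2]).round(1),c[2].round(3)
R=Ro.from_rotvec(s['tool_rot']).as_matrix()
print('cam',tf(E[:3,3]),E[2,3],'axis',E[:3,2].round(3))
for dz in (-.05,0,.014): print('tool',dz,pr(s['position']+R[:,2]*dz))
for y in (.1161,.127): print('tab0',pr(np.r_[T(-.017,y),.127]),pr(np.r_[T(-.059,y),.127]))
for n,z in (('g',.122),):
    c,a,l=blob(mask(q['im'],(45,80,40),(85,255,255),(400,200,560,300)));print(c,tf(ray('w3',*c,z)))
P=pts('w3')
for v in (215,225,235,245,255,270,290,310): print(v,[(u,tf(P[v,u]).round(3).tolist(),P[v,u,2].round(3)) for u in (241,283)])
E
```

```text
cam [0.03327358 0.0945504 ] 0.30765321859851225 axis [-0.258  0.057 -0.965]
tool -0.05 (array([286. , 279.4]), np.float64(0.149))
tool 0 (array([285.3, 240.3]), np.float64(0.198))
tool 0.014 (array([285.1, 232.6]), np.float64(0.211))
tab0 (array([245.7, 208.7]), np.float64(0.188)) (array([247.9, 274.2]), np.float64(0.199))
tab0 (array([227. , 208.7]), np.float64(0.188)) (array([230.2, 274.2]), np.float64(0.199))
[508.72481406 251.62745098] [-0.04637694 -0.04603049]
215 [(241, [-0.021, 0.119], np.float64(0.125)), (283, [0.033, 0.095], np.float64(0.308))]
225 [(241, [-0.027, 0.119], np.float64(0.127)), (283, [-0.035, 0.094], np.float64(0.104))]
235 [(241, [-0.034, 0.12], np.float64(0.126)), (283, [-0.042, 0.094], np.float64(0.105))]
245 [(241, [-0.001, 0.106], np.float64(0.223)), (283, [-0.029, 0.094], np.float64(0.153))]
255 [(241, [-0.001, 0.105], np.float64(0.23)), (283, [-0.029, 0.094], np.float64(0.165))]
270 [(241, [-0.001, 0.105], np.float64(0.237)), (283, [-0.006, 0.094], np.float64(0.228))]
290 [(241, [-0.006, 0.104], np.float64(0.239)), (283, [-0.01, 0.094], np.float64(0.233))]
310 [(241, [-0.012, 0.105], np.float64(0.238)), (283, [-0.167, 0.094], np.float64(-0.001))]
```

The tab at (241,222) has not moved, although the tool is nominally past it. I'll check from the scene camera.

```bash
python3 - <<'E'
from h import *
im,d,K=snap('scene','s1')
q=np.load('s1.npz');E=q['E'];s=get_state()
c=np.linalg.inv(E)@np.r_[s['position'],1];u=q['K']@c[:3];u=(u[:2]/u[2]);print(u)
x,y=u.astype(int);x0,y0=max(0,x-90),max(0,y-90)
w=im[y0:y0+150,x0:x0+200]
print(x0,y0);cv2.imwrite('pics/s1c.png',cv2.resize(w,None,fx=4,fy=4,interpolation=cv2.INTER_CUBIC)[:,:,::-1])
E
```

```text
[326.26676515 206.18583141]
236 116
```

View pics/s1c.png

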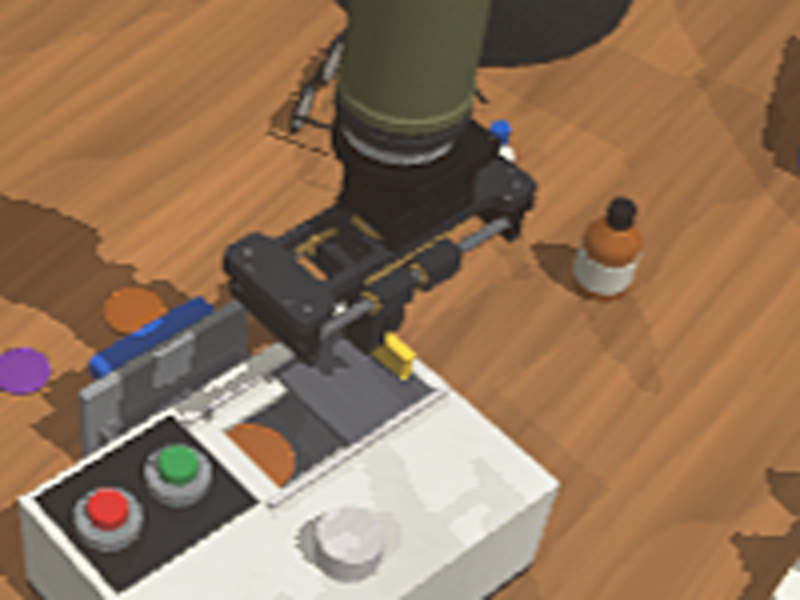

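```bash
python3 - <<'E'
from h import *
P=pts('w3')
for u in range(262,306,4): print(u,[(v,tf(P[v,u]).round(3).tolist(),P[v,u,2].round(3).tolist()) for v in (234,238,242,248)])
S=pts('s1');m=np.zeros(S.shape[:2],bool)
# points of tool near tester x,y in scene depth
c=np.apply_along_axis(tf,-1,S[...,:2].reshape(-1,2));z=S[...,2].ravel()
k=(abs(c[:,0]+.04)<.05)&(abs(c[:,1]-.095)<.018)&(z>.108)&(z<.2)
for a,b in sorted(zip(z[k].round(3).tolist(),c[k].round(3).tolist()))[:25]: print(a,b)
E
```

```text
262 [(234, [-0.041, 0.108], 0.105), (238, [-0.044, 0.109], 0.104), (242, [-0.047, 0.109], 0.103), (248, [-0.001, 0.1], 0.224)]
266 [(234, [-0.041, 0.106], 0.104), (238, [-0.028, 0.103], 0.146), (242, [-0.028, 0.103], 0.153), (248, [-0.028, 0.103], 0.16)]
270 [(234, [-0.041, 0.103], 0.105), (238, [-0.028, 0.101], 0.146), (242, [-0.027, 0.101], 0.153), (248, [-0.028, 0.101], 0.16)]
274 [(234, [-0.041, 0.1], 0.104), (238, [-0.044, 0.1], 0.104), (242, [-0.03, 0.099], 0.148), (248, [-0.029, 0.099], 0.157)]
278 [(234, [-0.042, 0.098], 0.103), (238, [-0.044, 0.098], 0.104), (242, [-0.029, 0.097], 0.149), (248, [-0.03, 0.097], 0.156)]
282 [(234, [-0.041, 0.095], 0.105), (238, [-0.044, 0.095], 0.104), (242, [-0.029, 0.095], 0.149), (248, [-0.029, 0.095], 0.157)]
286 [(234, [-0.041, 0.092], 0.105), (238, [-0.044, 0.092], 0.103), (242, [-0.029, 0.093], 0.149), (248, [-0.03, 0.093], 0.156)]
290 [(234, [-0.041, 0.09], 0.104), (238, [-0.044, 0.09], 0.105), (242, [-0.029, 0.091], 0.15), (248, [-0.029, 0.091], 0.156)]
294 [(234, [-0.041, 0.087], 0.104), (238, [-0.028, 0.089], 0.146), (242, [-0.028, 0.089], 0.153), (248, [-0.028, 0.089], 0.161)]
298 [(234, [-0.041, 0.084], 0.104), (238, [-0.028, 0.086], 0.146), (242, [-0.028, 0.087], 0.151), (248, [-0.028, 0.087], 0.16)]
302 [(234, [-0.041, 0.082], 0.104), (238, [-0.044, 0.082], 0.105), (242, [-0.046, 0.082], 0.106), (248, [-0.001, 0.089], 0.225)]
0.108 [-0.069, 0.104]
0.108 [-0.042, 0.087]
0.108 [-0.011, 0.094]
0.108 [0.001, 0.087]
0.109 [-0.061, 0.079]
0.109 [-0.044, 0.106]
0.109 [-0.031, 0.077]
0.109 [-0.03, 0.08]
0.11 [-0.034, 0.112]
0.112 [-0.023, 0.112]
0.113 [-0.043, 0.113]
0.114 [-0.047, 0.112]
0.117 [-0.043, 0.112]
0.117 [-0.031, 0.112]
0.12 [-0.04, 0.112]
0.12 [-0.036, 0.112]
0.121 [-0.044, 0.112]
0.122 [-0.025, 0.113]
0.124 [-0.037, 0.112]
0.126 [-0.021, 0.112]
0.145 [-0.029, 0.098]
0.146 [-0.03, 0.089]
0.147 [-0.043, 0.083]
0.148 [-0.049, 0.084]
0.148 [-0.038, 0.082]
```

```bash
python3 - <<'E'
import cv2
im=cv2.imread('pics/w3.png');cv2.imwrite('pics/w3c.png',cv2.resize(im[200:340,200:370],None,fx=4,fy=4,interpolation=cv2.INTER_CUBIC))
E
```

```text
(no output)
```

View pics/w3c.png

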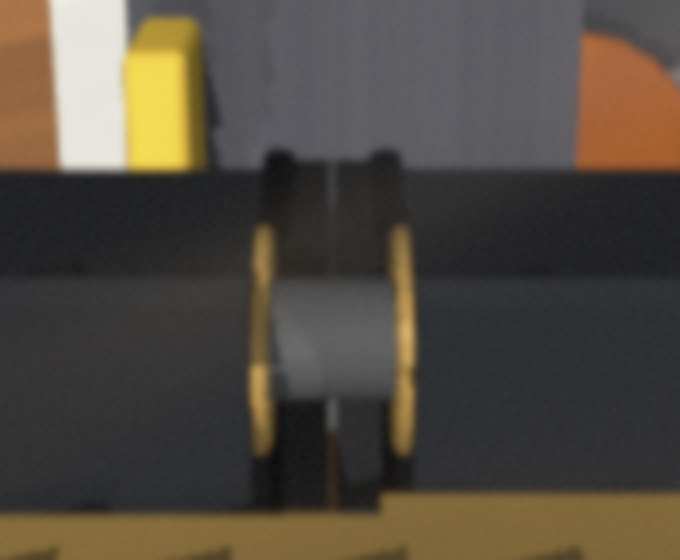

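Both depth views agree: the actual fingertips are at z≈0.145 while the reported TCP is at 0.1225. So the tips are about 22 mm above the reported TCP, not 14 mm below it, and they passed over the tab. Fingers are about 22 mm thick in y and 20 mm in x. I'll work with the measured tip, go back, and come down gradually with force checks.

{"op": "arm_command", "data": {
  "motion": [
    [0, 0, -20, 0, 0],
    [0, 0, -40, 0, 0],
    [0, 0, -51, 0, 0],
    [0, 0, -51, 0, 0],
    [0, 0, -51, 0, 0]
  ]
}}

```text
time: 4.02
position: [0.6254, 0.1437, 0.1223]
tool_rot: [3.123, -0.337, -0.001]
ft_force: [0.2, -0.0, -0.7]
grip_width: 0.008
grip_force: 0.0
```

{"op": "arm_command", "data": {
  "motion": [
    [0, 0, 0, 8, 0],
    [0, 0, 0, 16, 0],
    [0, 0, 0, 24, 0],
    [0, 0, 0, 24, 0],
    [0, 0, 0, 24, 0]
  ]
}}

```text
time: 4.43
position: [0.625, 0.142, 0.0973]
tool_rot: [3.122, -0.341, -0.003]
ft_force: [0.3, 0.4, -0.3]
grip_width: 0.004
grip_force: 0.0
```

```bash
cat >> h.py <<'E'
def tip(f,w=.02):
    """lowest finger points in scene depth around the TCP xy"""
    s=get_state();snap('scene',f);S=pts(f).reshape(-1,3);c0=tf(s['position'])
    c=np.array([tf(p) for p in S]);k=(abs(c-c0)<w).all(1)&(S[:,2]<s['position'][2]+.06)
    z=S[k,2];i=z.argsort();print('tip cand',[(round(float(z[j]),3),c[k][j].round(3).tolist()) for j in i[::max(1,len(i)//25)]])
E
python3 - <<'E'
from h import *
to(-.038,.146,.088);tip('s2')
E
```

```text
t 4.4333 tester xy [-0.0392  0.1451] z 0.0973 F [ 0.3  0.4 -0.3] move mm [ 1.2 -0.9  9.3] spin -0.12
tip cand [(0.097, [-0.026, 0.14]), (0.098, [-0.03, 0.14]), (0.099, [-0.031, 0.137]), (0.1, [-0.026, 0.131]), (0.105, [-0.02, 0.125]), (0.12, [-0.029, 0.15]), (0.123, [-0.029, 0.135]), (0.125, [-0.043, 0.132]), (0.125, [-0.037, 0.134]), (0.127, [-0.03, 0.145]), (0.128, [-0.038, 0.134]), (0.13, [-0.049, 0.134]), (0.131, [-0.029, 0.147]), (0.132, [-0.042, 0.134]), (0.133, [-0.03, 0.137]), (0.135, [-0.036, 0.132]), (0.135, [-0.034, 0.133]), (0.136, [-0.03, 0.144]), (0.138, [-0.037, 0.132]), (0.14, [-0.034, 0.132]), (0.142, [-0.03, 0.142]), (0.143, [-0.028, 0.137]), (0.144, [-0.031, 0.143]), (0.147, [-0.032, 0.132]), (0.147, [-0.04, 0.132]), (0.147, [-0.029, 0.152]), (0.149, [-0.034, 0.131]), (0.153, [-0.035, 0.131]), (0.156, [-0.032, 0.131]), (0.157, [-0.049, 0.129])]
```

The tip is at about 0.120, consistent with the 22 mm offset. I'll go 9 mm lower and push.

{"op": "arm_command", "data": {
  "motion": [
    [0, 1, 0, 9, 0],
    [0, 1, 0, 9, 0],
    [0, 1, 8, 9, 0],
    [0, 1, 16, 9, 0],
    [0, 1, 24, 9, 0]
  ]
}}

```text
time: 4.9
position: [0.6211, 0.1192, 0.0895]
tool_rot: [-3.122, 0.339, 0.0]
ft_force: [-0.1, 1.7, -0.5]
grip_width: 0.005
grip_force: 0.9
```

```bash
python3 - <<'E'
from h import *
to(-.038,.07,.088)
E
```

```text
t 4.9 tester xy [-0.0381  0.1221] z 0.0895 F [-0.1  1.7 -0.5] move mm [ 0.2 52.1  1.4] spin -0.06
```

{"op": "arm_command", "data": {
  "motion": [
    [0, 0, 7, 0, 0],
    [0, 0, 14, 0, 0],
    [0, 0, 21, 0, 0],
    [0, 0, 28, 0, 0],
    [0, 0, 35, 0, 0]
  ]
}}

```text
time: 5.32
position: [0.6138, 0.0844, 0.0896]
tool_rot: [-3.123, 0.34, -0.0]
ft_force: [-0.6, 2.1, -1.7]
grip_width: 0.007
grip_force: 0.9
```

{"op": "arm_command", "data": {
  "motion": [
    [0, 0, 4, 0, 0],
    [0, 0, 8, 0, 0],
    [0, 0, 12, 0, 0],
    [0, 0, 16, 0, 0],
    [0, 0, 18, 0, 0]
  ]
}}

```text
time: 5.73
position: [0.6117, 0.074, 0.0898]
tool_rot: [-3.114, 0.334, -0.006]
ft_force: [5.7, 13.9, -5.8]
grip_width: 0.004
grip_force: 7.6
```

```bash
python3 - <<'E'
from h import *
to(-.038,.07,.088)
E
```

```text
t 5.7333 tester xy [-0.0377  0.0759] z 0.0898 F [ 5.7 13.9 -5.8] move mm [-0.3  5.9  1.8] spin 0.12
```

The force rose to 14 N at the stop. I'll back off and lift.

{"op": "arm_command", "data": {
  "motion": [
    [0, 0, -10, 0, 0],
    [0, 0, -30, 0, 0],
    [0, 0, -30, -35, 0],
    [0, 0, -30, -75, 0],
    [0, 0, -30, -110, 0]
  ]
}}

```text
time: 6.15
position: [0.6166, 0.0963, 0.2011]
tool_rot: [3.122, -0.339, -0.0]
ft_force: [1.2, -0.2, 0.9]
grip_width: 0.005
grip_force: 0.0
```

{"op": "arm_command", "data": {
  "motion": [
    [0, -30, 0, 0, 0],
    [0, -70, 10, 0, 0],
    [0, -110, 20, 0, 0],
    [0, -140, 30, 0, 0],
    [0, -150, 35, 0, 0]
  ]
}}

```text
time: 6.57
position: [0.4588, 0.0942, 0.1997]
tool_rot: [3.119, -0.338, -0.001]
ft_force: [0.3, 0.5, 0.3]
grip_width: 0.006
grip_force: 0.0
```

```bash
python3 - <<'E'
from h import *
to(-.21,.02,.1)
im,d,K=snap('wrist','w4');im2,_,_=snap('top','t4')
for n,lo,hi,z in [('g',(45,80,40),(85,255,255),.122),('r',(0,150,80),(6,255,255),.122),('tab',(22,120,80),(35,255,255),.127),('ledge',(100,120,50),(125,255,255),.084)]:
  for f,i,B in (('w4',im,(0,0,560,300)),('t4',im2,(235,150,370,260))):
   try:
    c,a,l=blob(mask(i,lo,hi,B));print(n,f,c.round(1),a,tf(ray(f,*c,z)).round(4))
   except Exception as e: print(n,f,'none')
E
```

```text
t 6.5667 tester xy [-0.1914  0.063 ] z 0.1997 F [0.3 0.5 0.3] move mm [-18.6  42.6  99.9] spin -0.03
g w4 [433.1  22.5] 1137 [-0.0508 -0.0479]
g t4 [318.9 196.2] 94 [-0.0505 -0.0515]
r w4 [506.   22.3] 1156 [-0.0507 -0.1016]
r t4 [341.7 201.5] 89 [-0.0505 -0.1062]
tab w4 [284.3  19.3] 573 [-0.0501  0.0613]
tab t4 [273.3 181.4] 68 [-0.0414  0.0601]
ledge w4 [325.1 173.4] 2047 [-0.1685  0.0223]
ledge t4 [274.6 240.4] 61 [-0.1745  0.0278]
```

View pics/w4.png

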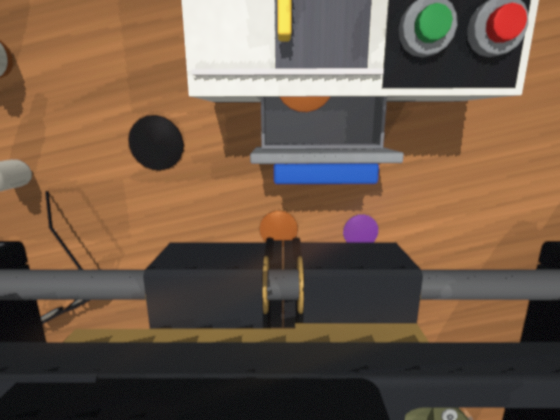

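The wrist view shows the shutter over the window with the tab at (284,19). The blue ledge is at (325,173), the drawer is open, and decoy discs lie on the bench at (278,228) and (360,230). Next I'll move in front of the ledge and go down.

{"op": "arm_command", "data": {
  "motion": [
    [0, -10, 30, 0, 0],
    [0, -18, 41, 20, 0],
    [0, -18, 41, 60, 0],
    [0, -18, 41, 95, 0],
    [0, -18, 41, 110, 0]
  ]
}}

```text
time: 7.08
position: [0.4345, 0.0578, 0.0859]
tool_rot: [3.122, -0.341, -0.007]
ft_force: [-1.3, 0.2, -0.5]
grip_width: 0.005
grip_force: 0.0
```

```bash
python3 - <<'E'
from h import *
to(-.207,.022,.052);tip('s3')
E
```

```text
t 7.0833 tester xy [-0.2073  0.0221] z 0.0859 F [-1.3  0.2 -0.5] move mm [ 0.4  0.1 33.9] spin -0.12
tip cand [(0.107, [-0.201, 0.023]), (0.111, [-0.201, 0.01]), (0.112, [-0.199, 0.019]), (0.113, [-0.202, 0.011]), (0.115, [-0.199, 0.019]), (0.116, [-0.214, 0.01]), (0.118, [-0.195, 0.026]), (0.119, [-0.197, 0.028]), (0.119, [-0.197, 0.014]), (0.12, [-0.205, 0.01]), (0.122, [-0.197, 0.017]), (0.123, [-0.206, 0.01]), (0.124, [-0.2, 0.023]), (0.125, [-0.216, 0.011]), (0.127, [-0.199, 0.019]), (0.128, [-0.196, 0.01]), (0.13, [-0.2, 0.02]), (0.13, [-0.197, 0.011]), (0.132, [-0.2, 0.01]), (0.133, [-0.209, 0.009]), (0.135, [-0.217, 0.008]), (0.136, [-0.201, 0.021]), (0.137, [-0.196, 0.013]), (0.138, [-0.197, 0.011]), (0.14, [-0.202, 0.008]), (0.141, [-0.196, 0.027]), (0.142, [-0.205, 0.007]), (0.143, [-0.197, 0.015]), (0.145, [-0.195, 0.009])]
```

Tip at about 0.107, again 21–22 mm above the TCP. Go down 35 mm, then push.

{"op": "arm_command", "data": {
  "motion": [
    [0, 0, 0, 20, 0],
    [0, 0, 0, 35, 0],
    [0, 0, 0, 35, 0],
    [0, 8, 0, 35, 0],
    [0, 16, 0, 35, 0]
  ]
}}

```text
time: 7.55
position: [0.4536, 0.0552, 0.0558]
tool_rot: [3.123, -0.34, 0.003]
ft_force: [-1.8, -0.1, -0.2]
grip_width: 0.008
grip_force: 0.3
```

{"op": "arm_command", "data": {
  "motion": [
    [0, 6, 0, 0, 0],
    [0, 12, 0, 0, 0],
    [0, 18, 0, 0, 0],
    [0, 24, 0, 0, 0],
    [0, 30, 0, 0, 0]
  ]
}}

```text
time: 7.97
position: [0.4819, 0.0488, 0.0548]
tool_rot: [-3.123, 0.34, -0.001]
ft_force: [-1.0, 0.2, 1.9]
grip_width: 0.003
grip_force: 0.9
```

```bash
python3 - <<'E'
from h import *
to(-.14,.022,.052)
E
```

```text
t 7.9667 tester xy [-0.1591  0.0235] z 0.0548 F [-1.   0.2  1.9] move mm [19.1  1.5  2.8] spin -0.08
```

{"op": "arm_command", "data": {
  "motion": [
    [0, 5, 0, 0, 0],
    [0, 10, 0, 0, 0],
    [0, 14, 0, 0, 0],
    [0, 18, 0, 0, 0],
    [0, 21, 0, 0, 0]
  ]
}}

```text
time: 8.38
position: [0.5, 0.0447, 0.0542]
tool_rot: [3.123, -0.34, -0.007]
ft_force: [-11.5, 3.7, 9.3]
grip_width: 0.004
grip_force: 5.6
```

{"op": "arm_command", "data": {
  "motion": [
    [0, 2, 0, 0, 0],
    [0, 4, 0, 0, 0],
    [0, 5, 0, 0, 0],
    [0, 5, 0, 0, 0]
  ]
}}

```text
time: 8.72
position: [0.4999, 0.0447, 0.0537]
tool_rot: [3.122, -0.338, -0.022]
ft_force: [-17.6, 3.5, 14.5]
grip_width: 0.006
grip_force: 9.0
```

```bash
python3 - <<'E'
from h import *
to(-.14,.022,.052)
E
```

```text
t 8.7167 tester xy [-0.1407  0.0233] z 0.0537 F [-17.6   3.5  14.5] move mm [0.7 1.3 1.7] spin -0.01
```

The drawer is at its hard stop, and the ledge face at −0.131 matches the home position. I'll retreat, lift and go over the green button.

{"op": "arm_command", "data": {
  "motion": [
    [0, -15, 0, 0, 0],
    [0, -30, 0, 0, 0],
    [0, -30, 0, -40, 0],
    [0, -30, 0, -80, 0],
    [0, -30, 0, -120, 0]
  ]
}}

```text
time: 9.13
position: [0.4766, 0.0493, 0.1756]
tool_rot: [3.122, -0.34, -0.0]
ft_force: [1.5, -0.6, 0.4]
grip_width: 0.01
grip_force: 0.0
```

{"op": "arm_command", "data": {
  "motion": [
    [0, 30, 18, 0, 0],
    [0, 60, 36, 0, 0],
    [0, 90, 54, 0, 0],
    [0, 115, 71, 0, 0],
    [0, 115, 71, 0, 0]
  ]
}}

```text
time: 9.55
position: [0.5776, -0.0519, 0.1737]
tool_rot: [3.119, -0.353, 0.004]
ft_force: [-0.8, 0.1, -0.1]
grip_width: 0.006
grip_force: 0.0
```

```bash
python3 - <<'E'
from h import *
to(-.05,-.049,.12)
im,d,K=snap('wrist','w5');im2,_,_=snap('top','t5');tip('s5')
print('tab',tf(ray('w5',*blob(mask(im,(22,120,80),(35,255,255),(0,0,560,330)))[0],.127)))
for n,lo,hi,z in [('g',(45,80,40),(85,255,255),.122),('r',(0,150,80),(6,255,255),.122),('ledge',(100,120,50),(125,255,255),.084)]:
    c,a,l=blob(mask(im,lo,hi,(0,0,560,330)));print(n,c.round(1),a,tf(ray('w5',*c,z)).round(4))
E
```

```text
t 9.55 tester xy [-0.0441 -0.0544] z 0.1737 F [-0.8  0.1 -0.1] move mm [-6.1 -5.4 53.7] spin -0.56
tip cand [(0.097, [-0.035, -0.066]), (0.099, [-0.03, -0.048]), (0.101, [-0.043, -0.031]), (0.103, [-0.029, -0.036]), (0.108, [-0.029, -0.052]), (0.11, [-0.045, -0.033]), (0.111, [-0.032, -0.059]), (0.111, [-0.039, -0.038]), (0.112, [-0.06, -0.066]), (0.113, [-0.036, -0.046]), (0.113, [-0.047, -0.035]), (0.115, [-0.039, -0.048]), (0.118, [-0.046, -0.065]), (0.12, [-0.042, -0.052]), (0.121, [-0.04, -0.056]), (0.122, [-0.06, -0.057]), (0.122, [-0.047, -0.051]), (0.124, [-0.047, -0.064]), (0.201, [-0.037, -0.058]), (0.204, [-0.052, -0.061]), (0.208, [-0.038, -0.054]), (0.212, [-0.055, -0.061]), (0.214, [-0.045, -0.061]), (0.219, [-0.048, -0.061]), (0.223, [-0.04, -0.047]), (0.228, [-0.039, -0.063])]
tab [-0.03618408  0.05603574]
g [277.5 220.9] 828 [-0.0475 -0.0506]
r [346.9 219.9] 776 [-0.0473 -0.1042]Traceback (most recent call last):
  File "<stdin>", line 6, in <module>
  File "h.py", line 15, in blob
    n,l,st,c=cv2.connectedComponentsWithStats(m);i=1+st[1:,4].argmax();return c[i],st[i,4],(l==i)
                                                     ~~~~~~~~~~~~~~~^^
ValueError: attempt to get argmax of an empty sequence
```

View pics/w5.png

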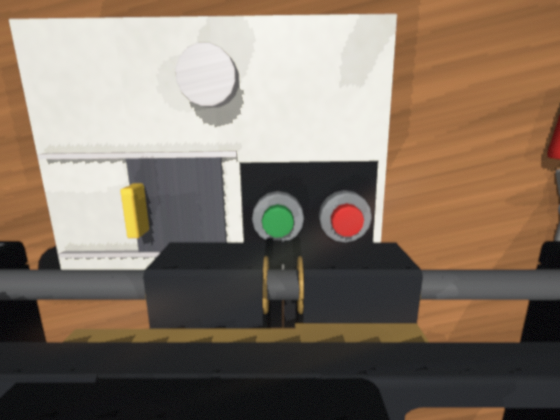

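The wrist view shows the shutter closed, with the tab at (134,210), green at (277,221) and red at (347,220). I'll centre on green and go down to just above it.

{"op": "arm_command", "data": {
  "motion": [
    [0, -4, -4, 20, 0],
    [0, -4, -4, 45, 0],
    [0, -4, -4, 62, 0],
    [0, -4, -4, 62, 0],
    [0, -4, -4, 62, 0]
  ]
}}

```text
time: 10.12
position: [0.5702, -0.0385, 0.1123]
tool_rot: [3.123, -0.337, -0.002]
ft_force: [-0.1, -0.2, -0.5]
grip_width: 0.004
grip_force: 0.0
```

```bash
python3 - <<'E'
from h import *
to(-.0485,-.05,.094)
E
```

```text
t 10.1167 tester xy [-0.0542 -0.0429] z 0.1123 F [-0.1 -0.2 -0.5] move mm [ 5.7  7.1 18.3] spin 0.02
```

{"op": "arm_command", "data": {
  "motion": [
    [0, 5, 7, 0, 0],
    [0, 5, 7, 5, 0],
    [0, 5, 7, 10, 0],
    [0, 5, 7, 10, 0]
  ]
}}

```text
time: 10.45
position: [0.5743, -0.0478, 0.1021]
tool_rot: [3.123, -0.341, -0.001]
ft_force: [-0.8, 0.0, -0.8]
grip_width: 0.007
grip_force: 0.0
```

{"op": "arm_command", "data": {
  "motion": [
    [0, 0, 0, 3, 0],
    [0, 0, 0, 5, 0],
    [0, 0, 0, 7, 0],
    [0, 0, 0, 7, 0]
  ]
}}

```text
time: 10.78
position: [0.5747, -0.0474, 0.0956]
tool_rot: [-3.123, 0.34, -0.001]
ft_force: [-0.3, -1.4, 3.1]
grip_width: 0.007
grip_force: 1.5
```

```bash
python3 - <<'E'
from h import *
to(-.0485,-.05,.094)
E
```

```text
t 10.7833 tester xy [-0.0478 -0.0506] z 0.0956 F [-0.3 -1.4  3.1] move mm [-0.7 -0.6  1.6] spin -0.07
```

{"op": "arm_command", "data": {
  "motion": [
    [0, 0, 0, 3, 0],
    [0, 0, 0, 5, 0],
    [0, 0, 0, 6, 0],
    [0, 0, 0, 6, 0]
  ]
}}

```text
time: 11.12
position: [0.575, -0.0474, 0.0923]
tool_rot: [3.122, -0.34, 0.002]
ft_force: [-6.0, 0.0, 17.0]
grip_width: 0.007
grip_force: 8.4
```

The force is 17 N with no further travel, so the button is bottomed. Lift, then check.

{"op": "arm_command", "data": {
  "motion": [
    [0, 0, 0, -10, 0],
    [0, 0, 0, -30, 0],
    [0, 0, 0, -60, 0],
    [0, 0, 0, -95, 0],
    [0, 0, 0, -95, 0]
  ]
}}

```text
time: 11.53
position: [0.5785, -0.0474, 0.1913]
tool_rot: [3.123, -0.34, 0.017]
ft_force: [0.3, 0.7, 1.0]
grip_width: 0.01
grip_force: 0.0
```

{"op": "arm_command", "data": {
  "motion": [
    [0, -30, 0, -10, 0],
    [0, -60, 0, -20, 0],
    [0, -80, 0, -20, 0],
    [0, -80, 0, -20, 0],
    [0, -80, 0, -20, 0]
  ]
}}

```text
time: 11.95
position: [0.4961, -0.0304, 0.2046]
tool_rot: [3.122, -0.34, 0.002]
ft_force: [0.5, -0.4, -0.1]
grip_width: 0.008
grip_force: 0.0
```

```bash
python3 - <<'E'
from h import *
to(-.05,-.049,.12)
snap('wrist','w6')
E
```

```text
t 11.95 tester xy [-0.1283 -0.0508] z 0.2046 F [ 0.5 -0.4 -0.1] move mm [78.2 -2.  84.7] spin -0.08
```

View pics/w6.png

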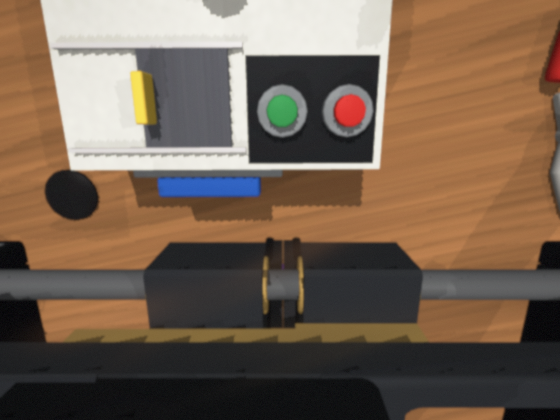

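The drawer is home with the ledge at (208,187), the shutter is shut with the tab at (143,97), and both buttons are up at (282,110) and (349,110). Handing in.

```bash
python3 -c "
from bench import *
print(close_job())"
```

```text
the job is handed in; nothing more can be done
None
```

I pushed the drawer and the shutter to their hard stops, then pressed the green button fully down and released it, and handed the job in at about 12 s without seeing a verdict; the real fingertips were about 36 mm higher than stated (22 mm above the reported TCP, not 14 mm below), so my first shutter pass went over the tab untouched and I corrected for it from then on.

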